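# Sort the brushes and filling knives back into their trays

## Robot

A 6-joint arm with a two-finger parallel gripper is mounted at the origin on the work surface. World frame = base frame: x ahead of the robot, y to its left, z up, the work surface at z = 0. Lengths are in m, angles in rad, forces in N, time in s.
With the tool pointing down it reaches from about 0.3 to 0.825 m from the base axis. Payload 5.4 kg.
Tool frame: the origin (TCP) lies between the finger pads; the fingertips stand 25 mm ahead of it and the grasp point (between the pads) lies 6 mm ahead of it; z points along the fingers, y is the line along which they close (so a half turn about z gives the same grasp; the last joint's range is limited). The gripper opens to 92 mm and grips with 3 to 60 N. Pads are 20 mm wide; open, the fingers measure 128 mm over their backs; the gripper's body (75 mm by 189 mm) begins 69 mm behind the grasp point.
Start: joints at [-1.507, 0.158, 1.597, -0, 1.386, -0.21], TCP at [0.155, -0.554, 0.24] pointing down, gripper open.
Joint ranges: [-2.91, 2.91], [-0.94, 2.29], [0.18, 2.7], [-1.29, 4.43], [0.17, 2.64], [-3, 3]. Speed limits (rad/s): [2.57, 2.57, 3.14, 3.14, 3.14, 3.14].

## Interface

Orientations are given as a 3x3 rotation matrix whose columns are the frame's x, y, z axes.
In Python, from cell import bot, readout, read_camera gives the robot as it stands (bot), with the cameras as plain functions and the readings (readout).
- The arm moves only by the shell command python3 jog.py [FORCE], which reads ROWS from standard input. ROWS is a JSON list of rows, 1 to 10 of them, each an object with the fields xyz (a list: dx, dy, dz in m), r (a list: a rotation vector rx, ry, rz in rad), jaw (the finger opening in m); a field left out counts as zero (the opening has to be given); each row is the pose to reach, as a shift and turn from the pose commanded when the command began, along the tool's axes at that moment; what a row does not reach only later rows make up. A row lasts 1/10 s, in which the tool goes at most 0.05 m and 0.15 rad, less where a joint would pass 70% of its speed; a pose out of reach is approached as far as the arm can. The fingers move at their own pace and stop on an object; FORCE is the grip in N (left out, the last holds). Time passes only in rows, so rows that do not move let the fingers close. It prints the time, the measured TCP pose, the force, the opening and the grip force at its end. Input that does not fit is refused with a message, and nothing moves.
- readout.read_state(): the state, without advancing time (a new reading comes with each control period).
- read_camera(name): name is "scene" or "top"; returns a dict with "color" (384x512x3 uint8, red, green, blue), "fx", "fy", "cx", "cy" (pixels), "origin" and "orientation" of the camera in the world. Camera axes: x right, y down, z forward; pixel columns grow to the right and rows downward; lengths in m; the calibration is good to about 2 mm. A picture is of the moment at which its call begins. There is no depth.
- bot.close_job(): hands the job in; it is judged then, once.
The state is a dict: "t": time; "q": joint angles; "qvel": joint speeds; "joint_torque": joint torques, N m; "eef_pos": TCP position; "eef_rot": TCP orientation; "ft_force": force on the tool from outside, world axes, zero at the start; "moment": the same for the moment, N m; "opening": finger opening in m; "grasp_force": force on a finger pad.
Only numpy, scipy, OpenCV 4.12 (cv2) and the standard library are available. Lean on these libraries where they do the work, as an engineer would, in place of code of your own. Each camera call takes 0.05 s, during which the arm holds its last target. There are 200 camera calls.

## Task

Clear the loose tools off the painting table: both brushes go in the tray that already holds a brush, both filling knives in the tray that already holds a filling knife. Lay every tool flat on the tray floor, side by side and not on top of another, parallel to the one already there and with its bristles or blade at the same end. Hold the tools by their handles, never pinch the bristles, set the tools down without dropping them, and leave the tub, jar and tape where they stand.

Things in the scene. Friction and masses are not known exactly. Their poses are not given: they have to be found in the camera images.
- brush_tray: Fixed open grey plastic tray, outside 260 (its x) by 220 (y) by 50 mm high, walls and floor 5 mm. Origin: centre of its underside, on the table; z up. brush_0 already lies in it along the tray's x, its centre 66 to 70 mm from the tray's middle towards +y; the rest of its floor is free. The two trays are alike, on either side of the robot, long sides within 0.1 rad of the robot's x.
- knife_tray: Fixed open grey plastic tray, outside 260 (its x) by 220 (y) by 50 mm high, walls and floor 5 mm. Origin: centre of its underside, on the table; z up. knife_0 already lies in it along the tray's x, its centre 66 to 70 mm from the tray's middle towards +y; the rest of its floor is free. The two trays are alike, on either side of the robot, long sides within 0.1 rad of the robot's x.
- brush_1: Flat paint brush 200 mm long, 18 thick, lying flat. Origin: underside at mid-length; +x to the bristle end, z up. Dark wood handle x = -100 to 10 mm: tail 30 wide; neck 22 wide, 15 thick, x = -50 to 0: grip here. Steel ferrule 50 wide, x = 10 to 46; bristles 48 wide to x = 100. 0.1 kg, balances near x = -5. Starts on the table between the trays, to be put away.
- brush_2: Flat paint brush 200 mm long, 18 thick, lying flat. Origin: underside at mid-length; +x to the bristle end, z up. Dark wood handle x = -100 to 10 mm: tail 30 wide; neck 22 wide, 15 thick, x = -50 to 0: grip here. Steel ferrule 50 wide, x = 10 to 46; bristles 48 wide to x = 100. 0.1 kg, balances near x = -5. Starts on the table between the trays, to be put away.
- brush_0: Flat paint brush 200 mm long, 18 thick, lying flat. Origin: underside at mid-length; +x to the bristle end, z up. Dark wood handle x = -100 to 10 mm: tail 30 wide; neck 22 wide, 15 thick, x = -50 to 0: grip here. Steel ferrule 50 wide, x = 10 to 46; bristles 48 wide to x = 100. 0.1 kg, balances near x = -5. Already in brush_tray, as the pattern; stays there.
- brush_0_mid (a point): Middle of brush_0's length, 9 mm above its underside; axes as the tool's.
- brush_1_head (a point): Point near the bristle tip of brush_1, at x = 95 mm of it.
- brush_1_mid (a point): Middle of brush_1's length, 9 mm above its underside; axes as the tool's.
- brush_2_head (a point): Point near the bristle tip of brush_2, at x = 95 mm of it.
- brush_2_mid (a point): Middle of brush_2's length, 9 mm above its underside; axes as the tool's.
- knife_1: Filling knife 203 mm long, 20 thick, lying flat. Origin: underside at mid-length; +x to the blade end, z up. Dark wood handle x = -100 to 10 mm: tail 28 wide; then 22 wide, 18 thick, x = -55 to 10: grip here. Bolster to x = 29; thin stiff blade 22 to 55 wide, edge at x = 103. 0.1 kg, balances near x = -5. Starts on the table between the trays, to be put away.
- knife_2: Filling knife 203 mm long, 20 thick, lying flat. Origin: underside at mid-length; +x to the blade end, z up. Dark wood handle x = -100 to 10 mm: tail 28 wide; then 22 wide, 18 thick, x = -55 to 10: grip here. Bolster to x = 29; thin stiff blade 22 to 55 wide, edge at x = 103. 0.1 kg, balances near x = -5. Starts on the table between the trays, to be put away.
- knife_0: Filling knife 203 mm long, 20 thick, lying flat. Origin: underside at mid-length; +x to the blade end, z up. Dark wood handle x = -100 to 10 mm: tail 28 wide; then 22 wide, 18 thick, x = -55 to 10: grip here. Bolster to x = 29; thin stiff blade 22 to 55 wide, edge at x = 103. 0.1 kg, balances near x = -5. Already in knife_tray, as the pattern; stays there.
- knife_0_mid (a point): Middle of knife_0's length, 10 mm above its underside; axes as the tool's.
- knife_1_head (a point): Point near the blade edge of knife_1, at x = 95 mm of it.
- knife_1_mid (a point): Middle of knife_1's length, 10 mm above its underside; axes as the tool's.
- knife_2_head (a point): Point near the blade edge of knife_2, at x = 95 mm of it.
- knife_2_mid (a point): Middle of knife_2's length, 10 mm above its underside; axes as the tool's.
- brush_0_bristles: The bristle block of brush_0 (its frame is the brush's own): not to be pinched.
- brush_1_bristles: The bristle block of brush_1 (its frame is the brush's own): not to be pinched.
- brush_2_bristles: The bristle block of brush_2 (its frame is the brush's own): not to be pinched.
- tub: Bystander: white lidded paint tub, 100 mm across, 112 mm high, at the far side of the table. Origin under its centre.
- jar: Bystander: glass jar with metal lid, 72 mm across, 85 mm high, at the far side. Origin under its centre.
- tape: Bystander: roll of masking tape lying flat, 110 mm across, 25 mm high, at the far side. Origin under its centre.

How it is judged:
By the outcome, as a careful person would: the job done as asked, in the order asked, and still so for the second after the job is handed in, with the robot touching nothing.
It also fails if it takes over 72 s, if anything falls off the work surface, if the arm or the gripper's body presses on something with over 40 N, if the wrist force passes 120 N, or if a joint passes its speed limit or range.

## Working session

There is one attempt and no reset: what is moved stays moved. The work goes in short steps, Python scripts to look and compute and a shell command to move; the robot and the scene stay as the last step left them, time stands still between calls to the robot, and variables do not carry over. Pictures are saved under pics/ and viewed, at most 10 in all, crops included, and the job is handed in when it is done.

```bash
ls; mkdir -p pics
python3 - <<'E'
from cell import bot, readout, read_camera
import cv2,numpy as np
for n in("scene","top"):
    c=read_camera(n); cv2.imwrite(f"pics/{n}0.png",c["color"][:,:,::-1]); print(n,c["fx"],c["fy"],c["cx"],c["cy"],c["origin"],np.round(c["orientation"],4).tolist())
s=readout.read_state(); print(s["t"],s["eef_pos"],np.round(s["eef_rot"],3).tolist(),s["opening"])
E
```

```text
cell.py
jog.py
pics
scene 423.9416295172962 423.9416295172962 254.22935034701968 191.0800615891984 [0.98671677 0.66007422 0.78314701] [[-0.8254, 0.4077, -0.3905], [0.5642, 0.5704, -0.5969], [-0.0207, -0.713, -0.7009]]
top 396.6554245015825 396.6554245015825 257.3434246667126 185.20235379152726 [0.46692545 0.04468017 1.06212306] [[-0.0172, -0.9928, 0.1183], [-0.9996, 0.0146, -0.0229], [0.021, -0.1186, -0.9927]]
0.1 [ 0.15543186 -0.55306163  0.23874523] [[0.963, 0.27, -0.0], [0.27, -0.963, 0.002], [0.0, -0.002, -1.0]] 0.0922455311999825
```

View pics/top0.png

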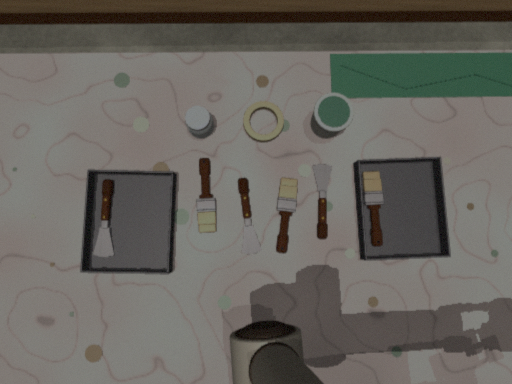

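View pics/scene0.png

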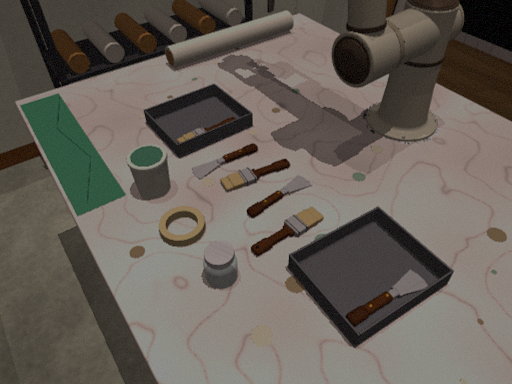

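The top view has world x up and y to the left. The knife tray is near (130,221) with its blade towards the robot. The brush tray is near (401,208) with its bristles pointing away. The loose tools from left to right are a brush at (206,195) with bristles near, a knife at (249,216) with blade near, a brush at (287,215) with bristles far, and a knife at (322,201) with blade far. So the first brush and the last knife need a half turn. In the scene view they appear at about (288,230), (280,195), (255,175) and (225,160), in the same order.

Next I'll segment the handles in both views and triangulate them.

```bash
cat > h.py <<'E'
from cell import bot, readout, read_camera
import cv2,numpy as np
def cam(n):
    c=read_camera(n); c["R"]=np.array(c["orientation"]);c["o"]=np.array(c["origin"]);return c
def ray(c,p):
    return c["R"]@np.array([(p[0]-c["cx"])/c["fx"],(p[1]-c["cy"])/c["fy"],1])
def plane(c,p,z):
    d=ray(c,p);return c["o"]+d*(z-c["o"][2])/d[2]
def proj(c,P):
    v=c["R"].T@(np.asarray(P)-c["o"]);return np.array([c["cx"]+c["fx"]*v[0]/v[2],c["cy"]+c["fy"]*v[1]/v[2]])
def tri(a,pa,b,pb):
    da,db=ray(a,pa),ray(b,pb);A=np.stack([da,-db],1)
    s=np.linalg.lstsq(A,b["o"]-a["o"],rcond=None)[0]
    P,Q=a["o"]+s[0]*da,b["o"]+s[1]*db
    return (P+Q)/2,np.linalg.norm(P-Q)
def handles(c):
    h=cv2.cvtColor(c["color"],cv2.COLOR_RGB2HSV);C=c["color"].astype(int)
    m=((C[:,:,0]-C[:,:,2]>18)&(h[:,:,1]>110)&(h[:,:,2]<150)).astype(np.uint8)
    m=cv2.morphologyEx(m,cv2.MORPH_CLOSE,np.ones((3,3)))
    n,l,s,ce=cv2.connectedComponentsWithStats(m)
    out=[]
    for i in range(1,n):
        if 80<s[i,4]<1500:
            q=np.argwhere(l==i)[:,::-1].astype(np.float32)
            vx,vy,x,y=cv2.fitLine(q,cv2.DIST_L2,0,.01,.01).ravel()
            t=(q-[x,y])@np.array([vx,vy]);u=np.array([vx,vy])
            out.append((s[i,4],ce[i],np.array([x,y])+u*t.min(),np.array([x,y])+u*t.max()))
    return out
E
python3 - <<'E'
from h import *
T=cam("top");S=cam("scene")
for n,c in(("top",T),("scene",S)):
    print(n)
    for a,ce,p,q in handles(c): print(a,np.round(ce,1),np.round(p,1),np.round(q,1),np.round(plane(c,ce,.01),3))
    g=c["color"].max(2); sat=cv2.cvtColor(c["color"],cv2.COLOR_RGB2HSV)[:,:,1]
    m=((g<75)).astype(np.uint8)
    for k in cv2.findContours(m,cv2.RETR_EXTERNAL,cv2.CHAIN_APPROX_NONE)[0]:
        if 3000<cv2.contourArea(k)<30000:
            h=cv2.convexHull(k);print(cv2.contourArea(k),cv2.approxPolyDP(h,4,True).reshape(-1,2).tolist())
            
t=T["color"];a=cv2.resize(t[150:280,75:185],None,fx=3.6,fy=3.6,interpolation=2);b=cv2.resize(t[150:280,345:455],None,fx=3.6,fy=3.6,interpolation=2)
cv2.imwrite("pics/trays.png",np.clip(np.hstack([a,b])[:,:,::-1]*1.6,0,255).astype(np.uint8))
E
```

```text
top
320 [204.7 177.3] [204.  158.9] [205.4 197.1] [0.616 0.161 0.01 ]
273 [244.3 196.7] [242.  178.7] [246.8 217. ] [0.562 0.056 0.01 ]
322 [106.  198.8] [104.4 219.2] [107.4 179.9] [0.562 0.421 0.01 ]
296 [322.  218.9] [321.9 237. ] [322. 198.] [ 0.5  -0.15  0.01]
357 [375.3 225.9] [373.5 205. ] [376.9 245.3] [ 0.479 -0.291  0.01 ]
326 [283.  232.4] [281.  251.2] [285.3 211.4] [ 0.466 -0.045  0.01 ]
4033.5 [[230, 335], [251, 306], [259, 304], [345, 357], [322, 383], [252, 383]]
8966.5 [[88, 170], [176, 173], [172, 271], [81, 270]]
8609.0 [[439, 157], [449, 255], [361, 259], [353, 163]]
11520.0 [[511, 21], [213, 44], [9, 32], [0, 25], [0, 0], [510, 0]]
scene
787 [193.6  16.1] [172.6   2.2] [213.7  29.4] [ 0.143 -1.089  0.01 ]
123 [389.9   7.1] [387.2  17.3] [392.   -0.8] [-0.628 -0.629  0.01 ]
128 [421.6   3.3] [407.9   0.5] [431.5   5.4] [-0.777 -0.572  0.01 ]
161 [446.7   3.9] [434.8   5.1] [459.1   2.7] [-0.862 -0.499  0.01 ]
847 [135.6  32.7] [116.3  15.7] [154.  49.] [ 0.425 -1.085  0.01 ]
889 [70.2 51.6] [53.5 30.4] [85.4 70.9] [ 0.706 -1.08   0.01 ]
105 [355.3  47.9] [348.3  4
[... 384 characters left out ...]
4 [309.9 216.7] [297.1 214.3] [321.6 219. ] [0.496 0.154 0.01 ]
126 [180.1 216.4] [164.3 219.5] [196.1 213.3] [ 0.755 -0.031  0.01 ]
432 [271.2 240.1] [252.5 251.5] [291.2 228. ] [0.616 0.159 0.01 ]
172 [184.7 239.9] [165.3 244.9] [206.2 234.3] [0.78  0.041 0.01 ]
578 [368.2 308.1] [348.4 320.3] [390.1 294.6] [0.559 0.414 0.01 ]
4153.0 [[58, 234], [76, 226], [157, 383], [124, 382]]
12536.5 [[378, 207], [452, 272], [442, 287], [354, 347], [288, 268], [289, 255]]
4621.0 [[251, 113], [251, 126], [178, 157], [146, 123], [144, 110], [214, 84]]
19395.0 [[511, 0], [511, 120], [343, 161], [337, 157], [322, 108], [324, 0]]
15752.0 [[292, 24], [287, 33], [177, 69], [21, 98], [0, 48], [0, 0], [252, 0]]
```

View pics/trays.png

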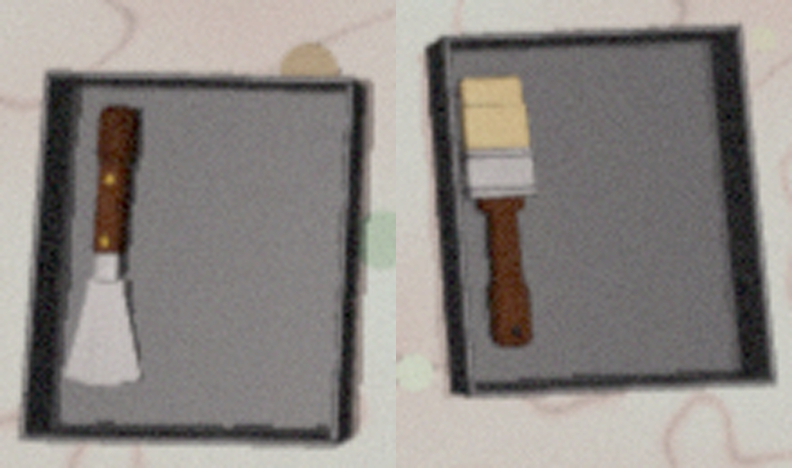

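The crop shows both trays with the reference tools on their left (world +y) side: the knife's blade points down (−x) and the brush's bristles up (+x). The knife tray's rim corners in the crop are about (48,72), (355,79), (22,437) and (340,437). The brush tray's are about (446,40), (741,27), (774,382) and (468,392).

```bash
cat > m.py <<'E'
from h import *
from scipy.optimize import least_squares
T=cam("top");S=cam("scene")
# tools: tops matched with scene by nearest plane point
ht=handles(T);hs=handles(S)
for a,ce,p,q in ht:
    P=plane(T,ce,.01); b=min(hs,key=lambda r:np.linalg.norm(plane(S,r[1],.01)-P))
    X,g=tri(T,ce,S,b[1]); 
    e=[plane(T,v,.012) for v in (p,q)]
    d=e[1]-e[0]
    print("handle px",np.round(ce),"tri",np.round(X,4),"gap",round(g,4),"ends",np.round(e[0][:2],3),np.round(e[1][:2],3),"len",round(np.linalg.norm(d),3),"ang",round(np.arctan2(d[1],d[0]),3))
f=lambda a,x0:[(x0+x/3.6,150+y/3.6) for x,y in a]
K=f([(48,72),(355,79),(340,437),(22,437)],75);B=f([(446,40),(741,27),(774,382),(468,392)],345-110)
L=np.array([[.13,.11],[.13,-.11],[-.13,-.11],[-.13,.11]])
for n,c,g in(("K",K,(.53,.37)),("B",B,(.53,-.36))):
    def w(v,z=.05):
        cs,sn=np.cos(v[2]),np.sin(v[2]);return np.c_[L@np.array([[cs,sn],[-sn,cs]])+v[:2],np.full(4,z)]
    r=least_squares(lambda v:np.ravel([proj(T,X)-p for X,p in zip(w(v),c)]),[*g,0])
    print(n,np.round(r.x,4),"res",np.round(r.fun,1),"scene px",[np.round(proj(S,X)).tolist() for X in w(r.x)])
X=tri(T,K[2],S,(378,207));print("K rim corner",X);print("K rim",tri(T,K[3],S,(452,272)));print("B rim",tri(T,B[1],S,(144,110)), tri(T,B[0],S,(178,142)))
E
python3 m.py
```

```text
handle px [205. 177.] tri [0.6157 0.1602 0.0116] gap 0.001 ends [0.665 0.162] [0.562 0.158] len 0.103 ang -3.103
handle px [244. 196.] tri [0.5624 0.0555 0.0136] gap 0.0 ends [0.61  0.061] [0.509 0.05 ] len 0.102 ang -3.034
handle px [106. 199.] tri [0.5624 0.4171 0.018 ] gap 0.0021 ends [0.508 0.423] [0.613 0.417] len 0.104 ang -0.055
handle px [322. 219.] tri [ 0.5    -0.1495  0.0134] gap 0.002 ends [ 0.452 -0.147] [ 0.555 -0.151] len 0.103 ang -0.04
handle px [375. 226.] tri [ 0.4809 -0.2875  0.026 ] gap 0.0046 ends [ 0.534 -0.289] [ 0.428 -0.292] len 0.106 ang -3.112
handle px [283. 232.] tri [ 0.4661 -0.0451  0.0124] gap 0.0003 ends [ 0.417 -0.038] [ 0.521 -0.053] len 0.105 ang -0.14
K [ 0.5029  0.349  -0.0316] res [-0.6 -1.3  0.4 -1.7  0.4  1.9 -0.2  0.8] scene px [[358.0, 335.0], [287.0, 254.0], [376.0, 205.0], [453.0, 270.0]]
B [ 0.524  -0.3544  0.0185] res [-0.9 -1.9  0.6 -1.   0.6  1.1 -0.3  1.6] scene px [[176.0, 145.0], [143.0, 110.0], [214.0, 83.0], [252.0, 113.0]]
K rim corner (array([0.37202025, 0.24684849, 0.04816009]), np.float64(0.0058988641692983975))
K rim (array([0.3783112 , 0.46430948, 0.04528256]), np.float64(0.0006850546715586993))
B rim (array([ 0.6534091 , -0.46077372,  0.04847334]), np.float64(0.0007895768937085776)) (array([ 0.64538283, -0.24185125,  0.05795237]), np.float64(5.0380192951215276e-05))
```

Checks: the loose handles' triangulated height is 12–14 mm, as it should be on the table. Knife_0's is 18 mm, so the tray floor is about 5 mm. The rim comes out near 48 mm. I'll do the brushes first, starting with the one at y≈-0.05.

```bash
cat > d.py <<'E'
import sys;from h import *
x,y,z,yaw=map(float,sys.argv[1:]);s=readout.read_state();R=np.array(s["eef_rot"]);c=np.arctan2(R[1,0],R[0,0])
dy=(yaw-c) if abs(yaw)>1 else (yaw-c+np.pi)%(2*np.pi)-np.pi
D=np.array([[np.cos(yaw),np.sin(yaw),0],[np.sin(yaw),-np.cos(yaw),0],[0,0,-1]])
v=cv2.Rodrigues(R.T@D)[0].ravel()
print("d",np.round(R.T@(np.array([x,y,z])-s["eef_pos"]),4),"rv",np.round(v,3),"dyaw",round(dy,3),"t",s["t"])
E
python3 d.py .492 -.0487 .12 -.14
echo '[{"xyz": [0.04, -0.035, 0.01], "r": [0, 0, 0.1], "jaw": 0.06}, {"xyz": [0.08, -0.07, 0.02], "r": [0, 0, 0.2], "jaw": 0.05}, {"xyz": [0.115, -0.1, 0.03], "r": [0, 0, 0.3], "jaw": 0.05}, {"xyz": [0.15, -0.13, 0.04], "r": [0, 0, 0.414], "jaw": 0.05}, {"xyz": [0.19, -0.16, 0.05], "r": [0, 0, 0.414], "jaw": 0.05}, {"xyz": [0.23, -0.19, 0.06], "r": [0, 0, 0.414], "jaw": 0.05}, {"xyz": [0.27, -0.225, 0.07], "r": [0, 0, 0.414], "jaw": 0.05}, {"xyz": [0.3, -0.26, 0.08], "r": [0, 0, 0.414], "jaw": 0.05}, {"xyz": [0.34, -0.29, 0.09], "r": [0, 0, 0.414], "jaw": 0.05}, {"xyz": [0.38, -0.325, 0.1], "r": [0, 0, 0.414], "jaw": 0.05}]' | python3 jog.py 20; python3 d.py .492 -.0487 .12 -.14
```

```text
t: 1.3
eef_pos: [0.4286, -0.1449, 0.1415]
eef_rot: [[0.99, -0.14, 0.001], [-0.14, -0.99, -0.001], [0.001, 0.001, -1.0]]
ft_force: [-0.6, -0.9, -0.1]
opening: 0.0501
grasp_force: 0.0
d [ 0.0493 -0.1041  0.0215] rv [ 0.001 -0.001 -0.   ] dyaw 0.0 t 1.3
```

```bash
echo '[{"xyz": [0.02, -0.04, 0.01], "jaw": 0.05}, {"xyz": [0.04, -0.08, 0.02], "jaw": 0.05}, {"xyz": [0.0493, -0.104, 0.0215], "jaw": 0.05}, {"xyz": [0.0493, -0.104, 0.0215], "jaw": 0.05}, {"xyz": [0.0493, -0.104, 0.0215], "jaw": 0.05}]' | python3 jog.py; python3 d.py .492 -.0487 .027 -.14
```

```text
t: 1.8
eef_pos: [0.4909, -0.0505, 0.1201]
eef_rot: [[0.99, -0.138, -0.0], [-0.138, -0.99, -0.0], [-0.0, 0.0, -1.0]]
ft_force: [0.6, -0.2, 1.0]
opening: 0.0501
grasp_force: 0.0
d [ 0.0008 -0.002   0.0931] rv [0.    0.    0.001] dyaw -0.001 t 1.8
```

```bash
echo '[{"xyz": [0.001, -0.002, 0.04], "jaw": 0.05}, {"xyz": [0.001, -0.002, 0.07], "jaw": 0.05}, {"xyz": [0.001, -0.002, 0.085], "jaw": 0.05}, {"xyz": [0.001, -0.002, 0.093], "jaw": 0.05}, {"xyz": [0.001, -0.002, 0.093], "jaw": 0.05}, {"xyz": [0.001, -0.002, 0.093], "jaw": 0.01}, {"xyz": [0.001, -0.002, 0.093], "jaw": 0.01}, {"xyz": [0.001, -0.002, 0.093], "jaw": 0.01}, {"xyz": [0.001, -0.002, 0.093], "jaw": 0.01}, {"xyz": [0.001, -0.002, 0.093], "jaw": 0.01}]' | python3 jog.py 25
```

```text
t: 2.8
eef_pos: [0.4927, -0.0489, 0.0277]
eef_rot: [[0.99, -0.139, 0.001], [-0.139, -0.99, -0.001], [0.001, 0.0, -1.0]]
ft_force: [-0.2, -0.3, 4.4]
opening: 0.0218
grasp_force: 25.0
```

Gripped at 22 mm, which is the neck width. Now I lift and move to the outer brush slot.

```bash
echo '[{"xyz": [0, 0, -0.02], "jaw": 0.01}, {"xyz": [0, 0, -0.05], "jaw": 0.01}, {"xyz": [0, 0, -0.09], "jaw": 0.01}, {"xyz": [0, 0, -0.12], "jaw": 0.01}, {"xyz": [0, 0, -0.12], "jaw": 0.01}]' | python3 jog.py; python3 d.py .503 -.4155 .12 .022
```

```text
t: 3.3
eef_pos: [0.4953, -0.0496, 0.1517]
eef_rot: [[0.99, -0.14, 0.009], [-0.14, -0.99, -0.003], [0.009, 0.002, -1.0]]
ft_force: [0.6, 1.1, -1.6]
opening: 0.0216
grasp_force: 25.0
d [0.0584 0.3612 0.0328] rv [ 0.002 -0.009 -0.162] dyaw 0.162 t 3.3
```

```bash
echo '[{"xyz": [0.006, 0.04, 0], "r": [0, 0, -0.03], "jaw": 0.01}, {"xyz": [0.012, 0.08, 0], "r": [0, 0, -0.06], "jaw": 0.01}, {"xyz": [0.019, 0.12, 0], "r": [0, 0, -0.09], "jaw": 0.01}, {"xyz": [0.026, 0.16, 0], "r": [0, 0, -0.12], "jaw": 0.01}, {"xyz": [0.032, 0.2, 0], "r": [0, 0, -0.162], "jaw": 0.01}, {"xyz": [0.039, 0.24, 0], "r": [0, 0, -0.162], "jaw": 0.01}, {"xyz": [0.045, 0.28, 0], "r": [0, 0, -0.162], "jaw": 0.01}, {"xyz": [0.052, 0.32, 0], "r": [0, 0, -0.162], "jaw": 0.01}, {"xyz": [0.0575, 0.352, 0.01], "r": [0, 0, -0.162], "jaw": 0.01}, {"xyz": [0.0575, 0.361, 0.02], "r": [0, 0, -0.162], "jaw": 0.01}]' | python3 jog.py;echo '[{"jaw": 0.01}, {"jaw": 0.01}, {"jaw": 0.01}]' | python3 jog.py; python3 d.py .503 -.4155 .033 .022
python3 - <<'E'
from h import *
a=cam("top")["color"][140:280,330:470];b=cam("scene")["color"][60:200,120:300]
cv2.imwrite("pics/p1.png",np.clip(np.hstack([cv2.resize(a,None,fx=2.5,fy=2.5),cv2.resize(b,None,fx=2.4,fy=2.5)])[:,:,::-1]*1.6,0,255).astype(np.uint8))
E
```

```text
t: 4.3
eef_pos: [0.4978, -0.417, 0.1251]
eef_rot: [[1.0, 0.019, -0.001], [0.019, -1.0, 0.0], [-0.001, -0.0, -1.0]]
ft_force: [-0.1, 0.5, -1.3]
opening: 0.0219
grasp_force: 25.0
t: 4.6
eef_pos: [0.4991, -0.4126, 0.127]
eef_rot: [[1.0, 0.023, -0.0], [0.023, -1.0, 0.001], [-0.0, -0.001, -1.0]]
ft_force: [-0.6, 0.7, -1.5]
opening: 0.0216
grasp_force: 25.0
d [0.0039 0.003  0.094 ] rv [-0.001  0.     0.001] dyaw -0.001 t 4.6
```

View pics/p1.png

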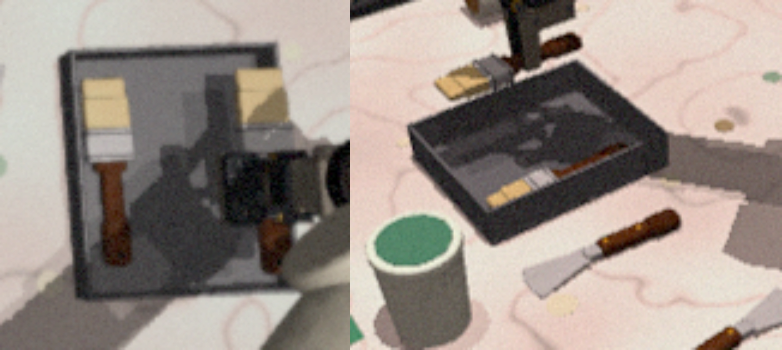

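The brush hangs level and parallel to brush_0, with its bristles at the same end, over the outer slot (crop (265,170) against brush_0 at (110,170)). I can lower it.

```bash
echo '[{"xyz": [0.004, 0.003, 0.03], "jaw": 0.01}, {"xyz": [0.004, 0.003, 0.06], "jaw": 0.01}, {"xyz": [0.004, 0.003, 0.08], "jaw": 0.01}, {"xyz": [0.004, 0.003, 0.088], "jaw": 0.01}, {"xyz": [0.004, 0.003, 0.092], "jaw": 0.01}, {"xyz": [0.004, 0.003, 0.094], "jaw": 0.01}, {"xyz": [0.004, 0.003, 0.094], "jaw": 0.01}, {"xyz": [0.004, 0.003, 0.094], "jaw": 0.01}]' | python3 jog.py
```

```text
t: 5.5
eef_pos: [0.5034, -0.4178, 0.0344]
eef_rot: [[1.0, 0.022, 0.001], [0.022, -1.0, -0.002], [0.001, 0.002, -1.0]]
ft_force: [-0.2, 0.5, -0.5]
opening: 0.0213
grasp_force: 25.0
```

```bash
echo '[{"xyz": [0, 0, 0.001], "jaw": 0.01}, {"xyz": [0, 0, 0.001], "jaw": 0.01}, {"xyz": [0, 0, 0.0015], "jaw": 0.01}, {"xyz": [0, 0, 0.0015], "jaw": 0.01}]' | python3 jog.py
```

```text
t: 5.9
eef_pos: [0.5032, -0.4175, 0.0327]
eef_rot: [[1.0, 0.022, 0.001], [0.022, -1.0, -0.001], [0.001, 0.001, -1.0]]
ft_force: [-1.2, 1.8, 5.3]
opening: 0.0215
grasp_force: 25.0
```

It is in contact at 5 N. Now I release gently, rise, and head for brush A at (0.5905, 0.159).

```bash
echo '[{"jaw": 0.03}, {"jaw": 0.04}, {"jaw": 0.04}, {"xyz": [0, 0, -0.03], "jaw": 0.04}, {"xyz": [0, 0, -0.07], "jaw": 0.04}, {"xyz": [0, 0, -0.1], "jaw": 0.04}, {"xyz": [0, 0, -0.1], "jaw": 0.05}]' | python3 jog.py; python3 d.py .5905 .159 .12 .038
```

```text
t: 6.6
eef_pos: [0.5052, -0.4197, 0.1374]
eef_rot: [[1.0, 0.022, 0.007], [0.022, -1.0, -0.008], [0.006, 0.008, -1.0]]
ft_force: [0.2, 0.6, 0.5]
opening: 0.0458
grasp_force: 0.0
d [ 0.0979 -0.5769  0.0135] rv [ 0.008 -0.006 -0.016] dyaw 0.016 t 6.6
```

```bash
echo '[{"xyz": [0.008, -0.045, 0], "r": [0, 0, -0.016], "jaw": 0.05}, {"xyz": [0.016, -0.09, 0], "r": [0, 0, -0.016], "jaw": 0.05}, {"xyz": [0.024, -0.135, 0], "r": [0, 0, -0.016], "jaw": 0.05}, {"xyz": [0.03, -0.18, 0], "r": [0, 0, -0.016], "jaw": 0.05}, {"xyz": [0.038, -0.225, 0], "r": [0, 0, -0.016], "jaw": 0.05}, {"xyz": [0.046, -0.27, 0], "r": [0, 0, -0.016], "jaw": 0.05}, {"xyz": [0.054, -0.315, 0], "r": [0, 0, -0.016], "jaw": 0.05}, {"xyz": [0.06, -0.36, 0], "r": [0, 0, -0.016], "jaw": 0.05}, {"xyz": [0.068, -0.405, 0], "r": [0, 0, -0.016], "jaw": 0.05}, {"xyz": [0.076, -0.45, 0], "r": [0, 0, -0.016], "jaw": 0.05}]' | python3 jog.py; echo '[{"xyz": [0.008, -0.045, 0], "jaw": 0.05}, {"xyz": [0.016, -0.09, 0], "jaw": 0.05}, {"xyz": [0.022, -0.12, 0], "jaw": 0.05}, {"xyz": [0.022, -0.12, 0], "jaw": 0.05}, {"xyz": [0.022, -0.12, 0], "jaw": 0.05}]' | python3 jog.py; python3 d.py .5905 .159 .027 .038
```

```text
t: 7.6
eef_pos: [0.5683, 0.0364, 0.1303]
eef_rot: [[0.999, 0.038, -0.002], [0.038, -0.999, 0.0], [-0.002, -0.0, -1.0]]
ft_force: [0.9, 0.3, 0.2]
opening: 0.0502
grasp_force: 0.0
t: 8.1
eef_pos: [0.5857, 0.1552, 0.1303]
eef_rot: [[0.999, 0.039, -0.002], [0.039, -0.999, -0.001], [-0.002, 0.001, -1.0]]
ft_force: [-0.3, 0.2, -0.7]
opening: 0.05
grasp_force: 0.0
d [ 0.0051 -0.0037  0.1033] rv [0.001 0.002 0.001] dyaw -0.001 t 8.1
```

```bash
echo '[{"xyz": [0.005, -0.0037, 0.04], "jaw": 0.05}, {"xyz": [0.005, -0.0037, 0.075], "jaw": 0.05}, {"xyz": [0.005, -0.0037, 0.095], "jaw": 0.05}, {"xyz": [0.005, -0.0037, 0.103], "jaw": 0.05}, {"xyz": [0.005, -0.0037, 0.103], "jaw": 0.05}, {"xyz": [0.005, -0.0037, 0.103], "jaw": 0.01}, {"xyz": [0.005, -0.0037, 0.103], "jaw": 0.01}, {"xyz": [0.005, -0.0037, 0.103], "jaw": 0.01}, {"xyz": [0.005, -0.0037, 0.103], "jaw": 0.01}, {"xyz": [0.005, -0.0037, 0.103], "jaw": 0.01}]' | python3 jog.py 25; echo '[{"xyz": [0, 0, -0.02], "jaw": 0.01}, {"xyz": [0, 0, -0.05], "jaw": 0.01}, {"xyz": [0, 0, -0.09], "jaw": 0.01}, {"xyz": [0, 0, -0.12], "jaw": 0.01}, {"xyz": [0, 0, -0.12], "jaw": 0.01}, {"xyz": [0, 0, -0.12], "jaw": 0.01}]' | python3 jog.py;python3 d.py .502 -.351 .15 3.1636
```

```text
t: 9.1
eef_pos: [0.5918, 0.1591, 0.0293]
eef_rot: [[0.999, 0.038, 0.001], [0.038, -0.999, -0.0], [0.001, 0.0, -1.0]]
ft_force: [-0.4, -0.5, 3.4]
opening: 0.0218
grasp_force: 25.0
t: 9.7
eef_pos: [0.5912, 0.1591, 0.1483]
eef_rot: [[0.999, 0.038, 0.0], [0.038, -0.999, 0.0], [0.0, 0.0, -1.0]]
ft_force: [-1.4, 0.0, -2.1]
opening: 0.0217
grasp_force: 25.0
d [-0.1085  0.5064 -0.0017] rv [ 0.     0.    -3.126] dyaw 3.126 t 9.7
```

```bash
echo '[{"xyz": [-0.005, 0.025, 0], "r": [0, 0, -0.15], "jaw": 0.01}, {"xyz": [-0.01, 0.05, 0], "r": [0, 0, -0.3], "jaw": 0.01}, {"xyz": [-0.015, 0.075, 0], "r": [0, 0, -0.45], "jaw": 0.01}, {"xyz": [-0.02, 0.1, 0], "r": [0, 0, -0.6], "jaw": 0.01}, {"xyz": [-0.025, 0.125, 0], "r": [0, 0, -0.75], "jaw": 0.01}, {"xyz": [-0.03, 0.15, 0], "r": [0, 0, -0.9], "jaw": 0.01}, {"xyz": [-0.035, 0.175, 0], "r": [0, 0, -1.05], "jaw": 0.01}, {"xyz": [-0.04, 0.2, 0], "r": [0, 0, -1.2], "jaw": 0.01}, {"xyz": [-0.045, 0.225, 0], "r": [0, 0, -1.35], "jaw": 0.01}, {"xyz": [-0.05, 0.25, 0], "r": [0, 0, -1.5], "jaw": 0.01}]' | python3 jog.py; python3 d.py .502 -.351 .15 3.1636
```

```text
t: 10.7
eef_pos: [0.5488, -0.0929, 0.1456]
eef_rot: [[0.027, 1.0, -0.005], [1.0, -0.027, 0.002], [0.002, -0.005, -1.0]]
ft_force: [0.4, 0.6, -1.5]
opening: 0.0217
grasp_force: 25.0
d [-0.2592 -0.0399 -0.0047] rv [-0.002 -0.005 -1.62 ] dyaw 1.62 t 10.7
```

```bash
echo '[{"xyz": [-0.026, -0.004, 0], "r": [0, 0, -0.15], "jaw": 0.01}, {"xyz": [-0.052, -0.008, 0], "r": [0, 0, -0.3], "jaw": 0.01}, {"xyz": [-0.078, -0.012, 0], "r": [0, 0, -0.45], "jaw": 0.01}, {"xyz": [-0.104, -0.016, 0], "r": [0, 0, -0.6], "jaw": 0.01}, {"xyz": [-0.13, -0.02, 0], "r": [0, 0, -0.75], "jaw": 0.01}, {"xyz": [-0.156, -0.024, 0], "r": [0, 0, -0.9], "jaw": 0.01}, {"xyz": [-0.182, -0.028, 0], "r": [0, 0, -1.05], "jaw": 0.01}, {"xyz": [-0.208, -0.032, 0], "r": [0, 0, -1.2], "jaw": 0.01}, {"xyz": [-0.234, -0.036, 0], "r": [0, 0, -1.35], "jaw": 0.01}, {"xyz": [-0.25, -0.04, 0], "r": [0, 0, -1.5], "jaw": 0.01}]' | python3 jog.py; echo '[{"r": [0, 0, -0.11], "jaw": 0.01}, {"r": [0, 0, -0.11], "jaw": 0.01}, {"r": [0, 0, -0.11], "jaw": 0.01}]' | python3 jog.py; python3 d.py .502 -.351 .034 3.1636
python3 - <<'E'
from h import *
a=cam("top")["color"][140:280,330:470];b=cam("scene")["color"][60:200,120:300]
cv2.imwrite("pics/p2.png",np.clip(np.hstack([cv2.resize(a,None,fx=2.5,fy=2.5),cv2.resize(b,None,fx=2.4,fy=2.5)])[:,:,::-1]*1.6,0,255).astype(np.uint8))
E
```

```text
t: 11.7
eef_pos: [0.5008, -0.3417, 0.1454]
eef_rot: [[-0.995, 0.099, -0.004], [0.099, 0.995, 0.003], [0.004, 0.003, -1.0]]
ft_force: [0.2, 0.4, -1.2]
opening: 0.0221
grasp_force: 25.0
t: 12.0
eef_pos: [0.5018, -0.3401, 0.1465]
eef_rot: [[-1.0, -0.004, -0.003], [-0.004, 1.0, 0.003], [0.003, 0.003, -1.0]]
ft_force: [-0.6, 0.1, -1.8]
opening: 0.0217
grasp_force: 25.0
d [-0.0005 -0.0112  0.1124] rv [ 0.003 -0.002 -0.018] dyaw 6.302 t 12.0
```

View pics/p2.png

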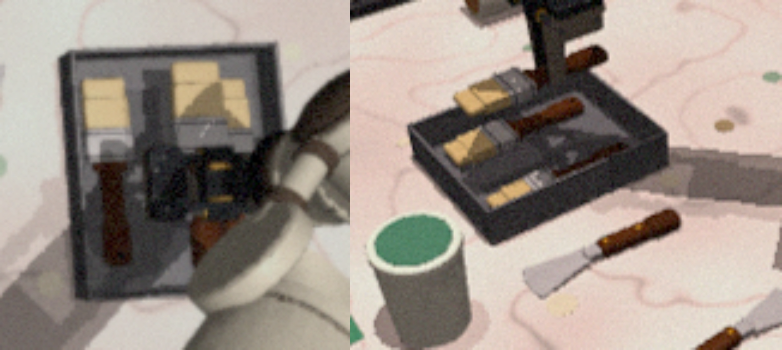

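The turned brush has its bristles at the right end, between the other two. The brush already placed lies flat in its outer slot. I lower this one.

```bash
echo '[{"xyz": [0, -0.011, 0.03], "r": [0, 0, -0.018], "jaw": 0.01}, {"xyz": [0, -0.011, 0.06], "r": [0, 0, -0.018], "jaw": 0.01}, {"xyz": [0, -0.011, 0.085], "r": [0, 0, -0.018], "jaw": 0.01}, {"xyz": [0, -0.011, 0.1], "r": [0, 0, -0.018], "jaw": 0.01}, {"xyz": [0, -0.011, 0.107], "r": [0, 0, -0.018], "jaw": 0.01}, {"xyz": [0, -0.011, 0.1105], "r": [0, 0, -0.018], "jaw": 0.01}, {"xyz": [0, -0.011, 0.1105], "r": [0, 0, -0.018], "jaw": 0.01}, {"xyz": [0, -0.011, 0.112], "r": [0, 0, -0.018], "jaw": 0.01}, {"xyz": [0, -0.011, 0.112], "r": [0, 0, -0.018], "jaw": 0.01}]' | python3 jog.py; echo '[{"xyz": [0, 0, 0.0005], "jaw": 0.01}, {"xyz": [0, 0, 0.0005], "jaw": 0.01}]' | python3 jog.py
```

```text
t: 13.0
eef_pos: [0.5032, -0.3526, 0.0375]
eef_rot: [[-1.0, -0.024, 0.001], [-0.024, 1.0, -0.001], [-0.001, -0.001, -1.0]]
ft_force: [-0.1, -0.3, -1.0]
opening: 0.0215
grasp_force: 25.0
t: 13.2
eef_pos: [0.5028, -0.3523, 0.0364]
eef_rot: [[-1.0, -0.024, 0.0], [-0.024, 1.0, -0.0], [-0.0, -0.0, -1.0]]
ft_force: [-0.3, -0.2, -2.2]
opening: 0.0215
grasp_force: 25.0
```

```bash
echo '[{"xyz": [0, 0, 0.001], "jaw": 0.01}, {"xyz": [0, 0, 0.001], "jaw": 0.01}, {"xyz": [0, 0, 0.002], "jaw": 0.01}, {"xyz": [0, 0, 0.002], "jaw": 0.01}]' | python3 jog.py
```

```text
t: 13.6
eef_pos: [0.5027, -0.3523, 0.0343]
eef_rot: [[-1.0, -0.024, 0.0], [-0.024, 1.0, -0.0], [-0.0, -0.0, -1.0]]
ft_force: [0.0, 0.1, 1.0]
opening: 0.0214
grasp_force: 25.0
```

```bash
echo '[{"jaw": 0.03}, {"jaw": 0.04}, {"jaw": 0.04}, {"xyz": [0, 0, -0.03], "jaw": 0.04}, {"xyz": [0, 0, -0.07], "jaw": 0.04}, {"xyz": [0, 0, -0.1], "jaw": 0.04}, {"xyz": [0, 0, -0.1], "jaw": 0.05}]' | python3 jog.py; python3 d.py .5307 .0524 .12 3.2486
```

```text
t: 14.3
eef_pos: [0.5052, -0.3547, 0.1399]
eef_rot: [[-1.0, -0.024, 0.007], [-0.024, 1.0, -0.007], [-0.007, -0.008, -1.0]]
ft_force: [-0.2, -0.2, -0.5]
opening: 0.046
grasp_force: 0.0
d [-0.0353  0.4065  0.017 ] rv [-0.008  0.007 -0.083] dyaw 6.366 t 14.3
```

```bash
echo '[{"xyz": [-0.004, 0.045, 0], "r": [0, 0, -0.02], "jaw": 0.05}, {"xyz": [-0.008, 0.09, 0], "r": [0, 0, -0.04], "jaw": 0.05}, {"xyz": [-0.012, 0.135, 0], "r": [0, 0, -0.06], "jaw": 0.05}, {"xyz": [-0.016, 0.18, 0], "r": [0, 0, -0.083], "jaw": 0.05}, {"xyz": [-0.02, 0.225, 0], "r": [0, 0, -0.083], "jaw": 0.05}, {"xyz": [-0.024, 0.27, 0], "r": [0, 0, -0.083], "jaw": 0.05}, {"xyz": [-0.028, 0.315, 0], "r": [0, 0, -0.083], "jaw": 0.05}, {"xyz": [-0.032, 0.36, 0], "r": [0, 0, -0.083], "jaw": 0.05}, {"xyz": [-0.035, 0.4, 0], "r": [0, 0, -0.083], "jaw": 0.05}, {"xyz": [-0.035, 0.406, 0], "r": [0, 0, -0.083], "jaw": 0.05}]' | python3 jog.py; echo '[{"jaw": 0.05}, {"jaw": 0.05}, {"jaw": 0.05}]' | python3 jog.py; python3 d.py .5307 .0524 .027 3.2486
```

```text
t: 15.3
eef_pos: [0.5268, 0.0583, 0.1329]
eef_rot: [[-0.994, -0.111, -0.002], [-0.111, 0.994, 0.001], [0.002, 0.001, -1.0]]
ft_force: [0.2, -0.3, -0.0]
opening: 0.05
grasp_force: 0.0
t: 15.6
eef_pos: [0.5278, 0.0532, 0.1338]
eef_rot: [[-0.994, -0.105, -0.0], [-0.105, 0.994, -0.0], [0.0, -0.0, -1.0]]
ft_force: [0.7, -0.2, 0.4]
opening: 0.0501
grasp_force: 0.0
d [-0.0028 -0.001   0.1068] rv [-0.    -0.    -0.002] dyaw 6.285 t 15.6
```

```bash
echo '[{"xyz": [-0.003, -0.001, 0.04], "jaw": 0.05}, {"xyz": [-0.003, -0.001, 0.075], "jaw": 0.05}, {"xyz": [-0.003, -0.001, 0.095], "jaw": 0.05}, {"xyz": [-0.003, -0.001, 0.105], "jaw": 0.05}, {"xyz": [-0.003, -0.001, 0.106], "jaw": 0.05}, {"xyz": [-0.003, -0.001, 0.106], "jaw": 0.01}, {"xyz": [-0.003, -0.001, 0.106], "jaw": 0.01}, {"xyz": [-0.003, -0.001, 0.106], "jaw": 0.01}, {"xyz": [-0.003, -0.001, 0.106], "jaw": 0.01}, {"xyz": [-0.003, -0.001, 0.106], "jaw": 0.01}]' | python3 jog.py 25; echo '[{"xyz": [0, 0, -0.02], "jaw": 0.01}, {"xyz": [0, 0, -0.05], "jaw": 0.01}, {"xyz": [0, 0, -0.09], "jaw": 0.01}, {"xyz": [0, 0, -0.12], "jaw": 0.01}, {"xyz": [0, 0, -0.12], "jaw": 0.01}, {"xyz": [0, 0, -0.12], "jaw": 0.01}]' | python3 jog.py;python3 d.py .520 .354 .15 3.097
```

```text
t: 16.6
eef_pos: [0.5318, 0.0537, 0.0291]
eef_rot: [[-0.994, -0.107, 0.002], [-0.107, 0.994, -0.0], [-0.002, -0.001, -1.0]]
ft_force: [0.1, -0.0, 5.3]
opening: 0.0217
grasp_force: 25.0
t: 17.2
eef_pos: [0.5308, 0.054, 0.148]
eef_rot: [[-0.994, -0.107, 0.0], [-0.107, 0.994, 0.0], [-0.0, 0.0, -1.0]]
ft_force: [0.3, -0.1, -1.2]
opening: 0.0219
grasp_force: 25.0
d [-0.0214  0.2995 -0.002 ] rv [0.    0.    0.152] dyaw 6.131 t 17.2
```

```bash
echo '[{"xyz": [-0.003, 0.04, 0], "r": [0, 0, 0.03], "jaw": 0.01}, {"xyz": [-0.006, 0.08, 0], "r": [0, 0, 0.06], "jaw": 0.01}, {"xyz": [-0.009, 0.12, 0], "r": [0, 0, 0.09], "jaw": 0.01}, {"xyz": [-0.012, 0.16, 0], "r": [0, 0, 0.12], "jaw": 0.01}, {"xyz": [-0.015, 0.2, 0], "r": [0, 0, 0.152], "jaw": 0.01}, {"xyz": [-0.018, 0.24, 0], "r": [0, 0, 0.152], "jaw": 0.01}, {"xyz": [-0.021, 0.28, 0], "r": [0, 0, 0.152], "jaw": 0.01}, {"xyz": [-0.0214, 0.2995, 0], "r": [0, 0, 0.152], "jaw": 0.01}, {"xyz": [-0.0214, 0.2995, 0], "r": [0, 0, 0.152], "jaw": 0.01}, {"xyz": [-0.0214, 0.2995, 0], "r": [0, 0, 0.152], "jaw": 0.01}]' | python3 jog.py; echo '[{"jaw": 0.01}, {"jaw": 0.01}]' | python3 jog.py; python3 d.py .520 .354 .036 3.097
python3 - <<'E'
from h import *
a=cam("top")["color"][150:290,65:205];b=cam("scene")["color"][190:350,275:475]
cv2.imwrite("pics/p3.png",np.clip(np.hstack([cv2.resize(a,None,fx=2.5,fy=2.5),cv2.resize(b,(430,350))])[:,:,::-1]*1.6,0,255).astype(np.uint8))
E
```

```text
t: 18.2
eef_pos: [0.5189, 0.3532, 0.1457]
eef_rot: [[-0.999, 0.044, -0.004], [0.044, 0.999, -0.002], [0.003, -0.002, -1.0]]
ft_force: [0.0, -0.4, 0.1]
opening: 0.0216
grasp_force: 25.0
t: 18.4
eef_pos: [0.5202, 0.3527, 0.1476]
eef_rot: [[-0.999, 0.046, -0.001], [0.046, 0.999, -0.001], [0.001, -0.001, -1.0]]
ft_force: [-0.8, -0.7, -1.3]
opening: 0.0216
grasp_force: 25.0
d [0.0002 0.0014 0.1116] rv [-0.001 -0.001 -0.002] dyaw 0.002 t 18.4
```

View pics/p3.png

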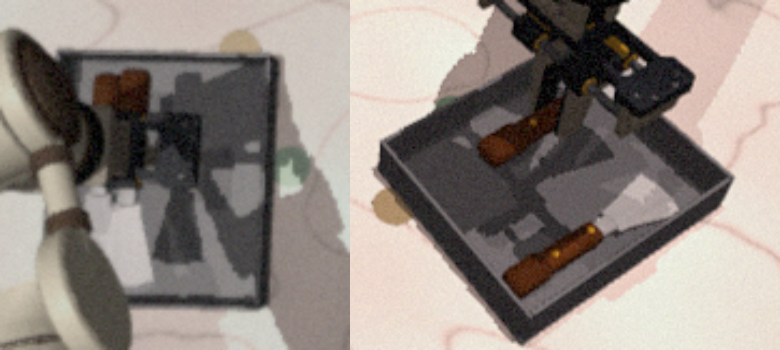

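The knife hangs parallel to knife_0 with its blade at the same end. It looks closer than it is only because of its height. I lower it.

```bash
echo '[{"xyz": [0, 0.001, 0.03], "jaw": 0.01}, {"xyz": [0, 0.001, 0.06], "jaw": 0.01}, {"xyz": [0, 0.001, 0.085], "jaw": 0.01}, {"xyz": [0, 0.001, 0.1], "jaw": 0.01}, {"xyz": [0, 0.001, 0.108], "jaw": 0.01}, {"xyz": [0, 0.001, 0.111], "jaw": 0.01}, {"xyz": [0, 0.001, 0.111], "jaw": 0.01}, {"xyz": [0, 0.001, 0.112], "jaw": 0.01}, {"xyz": [0, 0.001, 0.112], "jaw": 0.01}, {"xyz": [0, 0.001, 0.112], "jaw": 0.01}]' | python3 jog.py; echo '[{"xyz": [0, 0, 0.001], "jaw": 0.01}, {"xyz": [0, 0, 0.001], "jaw": 0.01}]' | python3 jog.py
```

```text
t: 19.5
eef_pos: [0.5206, 0.3552, 0.0368]
eef_rot: [[-0.999, 0.045, 0.001], [0.045, 0.999, 0.0], [-0.001, 0.0, -1.0]]
ft_force: [0.3, -0.6, -1.4]
opening: 0.0215
grasp_force: 25.0
t: 19.7
eef_pos: [0.5202, 0.3549, 0.0351]
eef_rot: [[-0.999, 0.045, -0.0], [0.045, 0.999, 0.0], [0.0, 0.0, -1.0]]
ft_force: [-0.8, -0.2, -0.3]
opening: 0.0214
grasp_force: 25.0
```

```bash
echo '[{"xyz": [0, 0, 0.0005], "jaw": 0.01}, {"xyz": [0, 0, 0.001], "jaw": 0.01}, {"xyz": [0, 0, 0.001], "jaw": 0.01}]' | python3 jog.py; echo '[{"jaw": 0.03}, {"jaw": 0.04}, {"jaw": 0.04}, {"xyz": [0, 0, -0.03], "jaw": 0.04}, {"xyz": [0, 0, -0.07], "jaw": 0.04}, {"xyz": [0, 0, -0.1], "jaw": 0.04}, {"xyz": [0, 0, -0.1], "jaw": 0.05}, {"xyz": [0, 0, -0.1], "jaw": 0.05}]' | python3 jog.py; python3 d.py .5325 -.150 .13 3.1016
```

```text
t: 20.0
eef_pos: [0.5202, 0.355, 0.0342]
eef_rot: [[-0.999, 0.045, -0.0], [0.045, 0.999, -0.0], [0.0, -0.0, -1.0]]
ft_force: [0.6, 0.0, 0.2]
opening: 0.0217
grasp_force: 25.0
t: 20.8
eef_pos: [0.5205, 0.3551, 0.1346]
eef_rot: [[-0.999, 0.045, 0.001], [0.045, 0.999, 0.001], [-0.001, 0.001, -1.0]]
ft_force: [-0.6, -0.8, 0.5]
opening: 0.0495
grasp_force: 0.0
d [-0.0346 -0.504   0.0043] rv [ 0.001  0.001 -0.005] dyaw 0.005 t 20.8
```

```bash
echo '[{"xyz": [-0.003, -0.045, 0], "r": [0, 0, -0.005], "jaw": 0.05}, {"xyz": [-0.006, -0.09, 0], "r": [0, 0, -0.005], "jaw": 0.05}, {"xyz": [-0.009, -0.135, 0], "r": [0, 0, -0.005], "jaw": 0.05}, {"xyz": [-0.012, -0.18, 0], "r": [0, 0, -0.005], "jaw": 0.05}, {"xyz": [-0.015, -0.225, 0], "r": [0, 0, -0.005], "jaw": 0.05}, {"xyz": [-0.018, -0.27, 0], "r": [0, 0, -0.005], "jaw": 0.05}, {"xyz": [-0.021, -0.315, 0], "r": [0, 0, -0.005], "jaw": 0.05}, {"xyz": [-0.025, -0.36, 0], "r": [0, 0, -0.005], "jaw": 0.05}, {"xyz": [-0.028, -0.405, 0], "r": [0, 0, -0.005], "jaw": 0.05}, {"xyz": [-0.031, -0.45, 0], "r": [0, 0, -0.005], "jaw": 0.05}]' | python3 jog.py; echo '[{"xyz": [-0.002, -0.03, 0], "jaw": 0.05}, {"xyz": [-0.004, -0.054, 0], "jaw": 0.05}, {"xyz": [-0.004, -0.054, 0], "jaw": 0.05}, {"xyz": [-0.004, -0.054, 0], "jaw": 0.05}, {"xyz": [-0.004, -0.054, 0], "jaw": 0.05}]' | python3 jog.py; python3 d.py .5325 -.150 .028 3.1016
```

```text
t: 21.8
eef_pos: [0.5294, -0.0973, 0.1319]
eef_rot: [[-0.999, 0.04, -0.003], [0.04, 0.999, 0.002], [0.003, 0.001, -1.0]]
ft_force: [0.5, -0.1, 0.1]
opening: 0.0498
grasp_force: 0.0
t: 22.3
eef_pos: [0.5322, -0.1486, 0.133]
eef_rot: [[-0.999, 0.039, -0.002], [0.039, 0.999, 0.001], [0.002, 0.001, -1.0]]
ft_force: [0.0, 0.3, 0.4]
opening: 0.0498
grasp_force: 0.0
d [-0.0006 -0.0015  0.105 ] rv [ 0.001 -0.002  0.001] dyaw -0.001 t 22.3
```

```bash
echo '[{"xyz": [0, -0.0015, 0.04], "jaw": 0.05}, {"xyz": [0, -0.0015, 0.075], "jaw": 0.05}, {"xyz": [0, -0.0015, 0.095], "jaw": 0.05}, {"xyz": [0, -0.0015, 0.103], "jaw": 0.05}, {"xyz": [0, -0.0015, 0.104], "jaw": 0.05}, {"xyz": [0, -0.0015, 0.104], "jaw": 0.01}, {"xyz": [0, -0.0015, 0.104], "jaw": 0.01}, {"xyz": [0, -0.0015, 0.104], "jaw": 0.01}, {"xyz": [0, -0.0015, 0.104], "jaw": 0.01}, {"xyz": [0, -0.0015, 0.104], "jaw": 0.01}]' | python3 jog.py 25; echo '[{"xyz": [0, 0, -0.02], "jaw": 0.01}, {"xyz": [0, 0, -0.05], "jaw": 0.01}, {"xyz": [0, 0, -0.09], "jaw": 0.01}, {"xyz": [0, 0, -0.12], "jaw": 0.01}, {"xyz": [0, 0, -0.12], "jaw": 0.01}, {"xyz": [0, 0, -0.12], "jaw": 0.01}]' | python3 jog.py;python3 d.py .517 .289 .15 -0.045
```

```text
t: 23.3
eef_pos: [0.5334, -0.1519, 0.031]
eef_rot: [[-0.999, 0.04, 0.001], [0.04, 0.999, -0.001], [-0.001, -0.0, -1.0]]
ft_force: [0.3, 1.0, 4.4]
opening: 0.0216
grasp_force: 25.0
t: 23.9
eef_pos: [0.5328, -0.1517, 0.1501]
eef_rot: [[-0.999, 0.04, 0.0], [0.04, 0.999, -0.0], [-0.0, -0.0, -1.0]]
ft_force: [-0.8, -0.4, -2.0]
opening: 0.0213
grasp_force: 25.0
d [ 3.330e-02  4.397e-01 -1.000e-04] rv [-1.000e-03 -0.000e+00 -3.136e+00] dyaw 3.136 t 23.9
```

```bash
echo '[{"xyz": [0.002, 0.022, 0], "r": [0, 0, 0.15], "jaw": 0.01}, {"xyz": [0.004, 0.044, 0], "r": [0, 0, 0.3], "jaw": 0.01}, {"xyz": [0.006, 0.066, 0], "r": [0, 0, 0.45], "jaw": 0.01}, {"xyz": [0.008, 0.088, 0], "r": [0, 0, 0.6], "jaw": 0.01}, {"xyz": [0.01, 0.11, 0], "r": [0, 0, 0.75], "jaw": 0.01}, {"xyz": [0.012, 0.132, 0], "r": [0, 0, 0.9], "jaw": 0.01}, {"xyz": [0.014, 0.154, 0], "r": [0, 0, 1.05], "jaw": 0.01}, {"xyz": [0.016, 0.176, 0], "r": [0, 0, 1.2], "jaw": 0.01}, {"xyz": [0.017, 0.198, 0], "r": [0, 0, 1.35], "jaw": 0.01}, {"xyz": [0.018, 0.22, 0], "r": [0, 0, 1.5], "jaw": 0.01}]' | python3 jog.py; python3 d.py .517 .289 .15 -0.045
```

```text
t: 24.9
eef_pos: [0.5217, 0.07, 0.1474]
eef_rot: [[-0.025, 1.0, -0.005], [1.0, 0.025, 0.0], [0.001, -0.005, -1.0]]
ft_force: [-0.6, 0.6, -0.5]
opening: 0.0216
grasp_force: 25.0
d [ 0.2191  0.0006 -0.0025] rv [-0.004  0.003  1.64 ] dyaw -1.64 t 24.9
```

```bash
echo '[{"xyz": [0.022, 0, 0], "r": [0, 0, 0.15], "jaw": 0.01}, {"xyz": [0.044, 0, 0], "r": [0, 0, 0.3], "jaw": 0.01}, {"xyz": [0.066, 0, 0], "r": [0, 0, 0.45], "jaw": 0.01}, {"xyz": [0.088, 0, 0], "r": [0, 0, 0.6], "jaw": 0.01}, {"xyz": [0.11, 0, 0], "r": [0, 0, 0.75], "jaw": 0.01}, {"xyz": [0.132, 0, 0], "r": [0, 0, 0.9], "jaw": 0.01}, {"xyz": [0.154, 0, 0], "r": [0, 0, 1.05], "jaw": 0.01}, {"xyz": [0.176, 0, 0], "r": [0, 0, 1.2], "jaw": 0.01}, {"xyz": [0.198, 0, 0], "r": [0, 0, 1.35], "jaw": 0.01}, {"xyz": [0.219, 0, 0], "r": [0, 0, 1.5], "jaw": 0.01}]' | python3 jog.py; echo '[{"r": [0, 0, 0.14], "jaw": 0.01}, {"r": [0, 0, 0.14], "jaw": 0.01}, {"r": [0, 0, 0.14], "jaw": 0.01}, {"r": [0, 0, 0.14], "jaw": 0.01}]' | python3 jog.py; python3 d.py .517 .289 .038 -0.045
python3 - <<'E'
from h import *
a=cam("top")["color"][150:290,65:205];b=cam("scene")["color"][190:350,275:475]
cv2.imwrite("pics/p4.png",np.clip(np.hstack([cv2.resize(a,None,fx=2.5,fy=2.5),cv2.resize(b,(430,350))])[:,:,::-1]*1.6,0,255).astype(np.uint8))
E
```

```text
t: 25.9
eef_pos: [0.515, 0.2882, 0.1471]
eef_rot: [[0.995, 0.096, -0.005], [0.096, -0.995, -0.001], [-0.005, 0.001, -1.0]]
ft_force: [0.3, 0.4, -0.3]
opening: 0.0214
grasp_force: 25.0
t: 26.3
eef_pos: [0.5163, 0.2872, 0.1491]
eef_rot: [[0.999, -0.037, -0.002], [-0.037, -0.999, -0.001], [-0.002, 0.001, -1.0]]
ft_force: [0.4, 0.1, -1.5]
opening: 0.022
grasp_force: 25.0
d [ 0.0008 -0.0019  0.1111] rv [0.001 0.002 0.008] dyaw -0.008 t 26.3
```

View pics/p4.png

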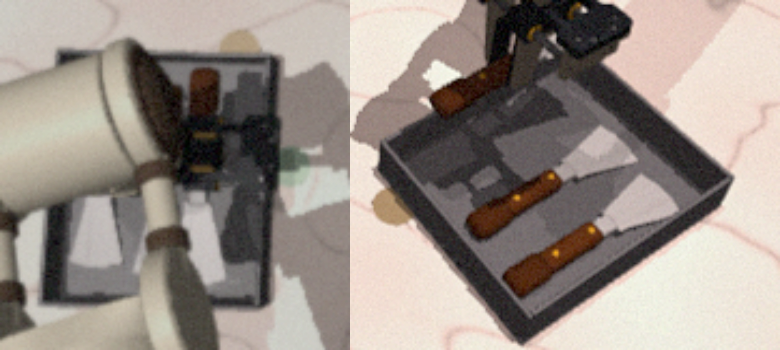

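The two knives on the floor lie parallel with a gap between them. The third is over the remaining slot with its blade at the right end. I lower it.

```bash
echo '[{"xyz": [0.001, -0.002, 0.03], "r": [0, 0, 0.008], "jaw": 0.01}, {"xyz": [0.001, -0.002, 0.06], "r": [0, 0, 0.008], "jaw": 0.01}, {"xyz": [0.001, -0.002, 0.085], "r": [0, 0, 0.008], "jaw": 0.01}, {"xyz": [0.001, -0.002, 0.1], "r": [0, 0, 0.008], "jaw": 0.01}, {"xyz": [0.001, -0.002, 0.107], "r": [0, 0, 0.008], "jaw": 0.01}, {"xyz": [0.001, -0.002, 0.11], "r": [0, 0, 0.008], "jaw": 0.01}, {"xyz": [0.001, -0.002, 0.112], "r": [0, 0, 0.008], "jaw": 0.01}, {"xyz": [0.001, -0.002, 0.112], "r": [0, 0, 0.008], "jaw": 0.01}, {"xyz": [0.001, -0.002, 0.112], "r": [0, 0, 0.008], "jaw": 0.01}]' | python3 jog.py; echo '[{"xyz": [0, 0, 0.0005], "jaw": 0.01}, {"xyz": [0, 0, 0.001], "jaw": 0.01}, {"xyz": [0, 0, 0.001], "jaw": 0.01}]' | python3 jog.py
```

```text
t: 27.3
eef_pos: [0.5186, 0.29, 0.0391]
eef_rot: [[0.999, -0.046, 0.002], [-0.046, -0.999, 0.001], [0.002, -0.001, -1.0]]
ft_force: [-0.6, 0.1, -1.4]
opening: 0.0218
grasp_force: 25.0
t: 27.6
eef_pos: [0.5179, 0.2898, 0.0372]
eef_rot: [[0.999, -0.046, 0.0], [-0.046, -0.999, 0.0], [0.0, -0.0, -1.0]]
ft_force: [0.3, -0.5, -1.2]
opening: 0.0217
grasp_force: 25.0
```

```bash
echo '[{"xyz": [0, 0, 0.0005], "jaw": 0.01}, {"xyz": [0, 0, 0.001], "jaw": 0.01}, {"xyz": [0, 0, 0.0015], "jaw": 0.01}, {"xyz": [0, 0, 0.0015], "jaw": 0.01}]' | python3 jog.py
```

```text
t: 28.0
eef_pos: [0.5179, 0.2898, 0.036]
eef_rot: [[0.999, -0.046, -0.0], [-0.046, -0.999, -0.0], [-0.0, 0.0, -1.0]]
ft_force: [-2.1, -1.6, 5.3]
opening: 0.0216
grasp_force: 25.0
```

It is touching the floor. Now I release, rise and clear the view.

```bash
echo '[{"jaw": 0.03}, {"jaw": 0.04}, {"jaw": 0.04}, {"xyz": [0, 0, -0.03], "jaw": 0.04}, {"xyz": [0, 0, -0.07], "jaw": 0.04}, {"xyz": [0, 0, -0.11], "jaw": 0.04}, {"xyz": [0, 0, -0.15], "jaw": 0.05}, {"xyz": [-0.03, 0.04, -0.15], "jaw": 0.05}, {"xyz": [-0.06, 0.08, -0.15], "jaw": 0.05}, {"xyz": [-0.09, 0.12, -0.15], "jaw": 0.05}]' | python3 jog.py; echo '[{"xyz": [-0.02, 0.045, 0], "jaw": 0.05}, {"xyz": [-0.04, 0.09, 0], "jaw": 0.05}, {"xyz": [-0.06, 0.13, 0], "jaw": 0.05}, {"xyz": [-0.08, 0.17, 0], "jaw": 0.05}, {"xyz": [-0.08, 0.17, 0], "jaw": 0.05}, {"xyz": [-0.08, 0.17, 0], "jaw": 0.05}]' | python3 jog.py
python3 m.py | grep handle
python3 - <<'E'
from h import *
a=cam("top")["color"][90:290,60:460];b=cam("scene")["color"][60:360,100:480]
cv2.imwrite("pics/end.png",np.clip(np.vstack([cv2.resize(a,(600,300)),cv2.resize(b[:,:],(600,290))])[:,:,::-1]*1.6,0,255).astype(np.uint8))
E
```

```text
t: 29.0
eef_pos: [0.4214, 0.1731, 0.1857]
eef_rot: [[0.999, -0.045, 0.001], [-0.045, -0.999, -0.0], [0.001, 0.0, -1.0]]
ft_force: [0.7, -1.2, 0.6]
opening: 0.0499
grasp_force: 0.0
t: 29.6
eef_pos: [0.3347, 0.0073, 0.1858]
eef_rot: [[0.999, -0.049, 0.001], [-0.049, -0.999, 0.0], [0.001, -0.0, -1.0]]
ft_force: [-0.2, -0.8, 0.9]
opening: 0.0498
grasp_force: 0.0
handle px [106. 199.] tri [0.5627 0.417  0.0177] gap 0.0019 ends [0.508 0.423] [0.612 0.417] len 0.104 ang -0.061
handle px [156. 202.] tri [0.5524 0.2876 0.0181] gap 0.0018 ends [0.498 0.292] [0.602 0.288] len 0.104 ang -0.043
handle px [131. 203.] tri [0.5508 0.3531 0.0179] gap 0.0021 ends [0.497 0.358] [0.6   0.353] len 0.104 ang -0.047
handle px [375. 226.] tri [ 0.482  -0.2881  0.0252] gap 0.0057 ends [ 0.535 -0.288] [ 0.428 -0.293] len 0.107 ang -3.101
handle px [399. 226.] tri [ 0.4781 -0.3498  0.0208] gap 0.0008 ends [ 0.534 -0.352] [ 0.427 -0.354] len 0.107 ang -3.121
handle px [423. 226.] tri [ 0.4756 -0.4157  0.0194] gap 0.0003 ends [ 0.532 -0.418] [ 0.426 -0.42 ] len 0.106 ang -3.117
```

View pics/end.png

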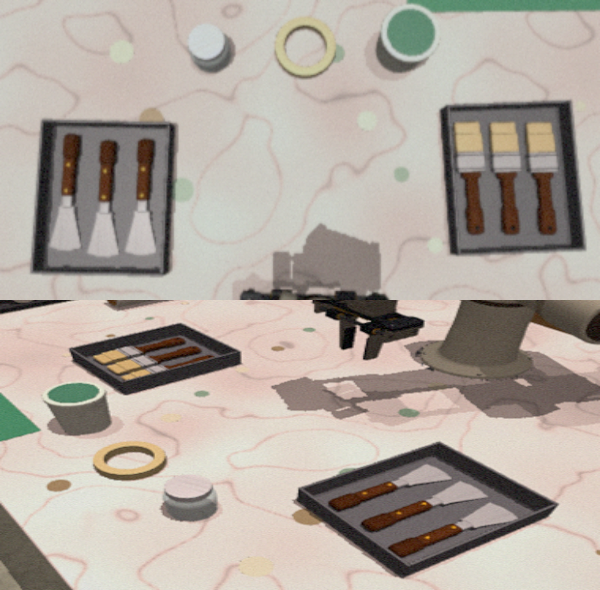

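All six tools lie flat, parallel within about 0.02 rad and spaced about 65 mm apart, with heads at matching ends. The tub, jar and tape have not moved.

```bash
python3 -c "
from cell import bot, readout, read_camera
print(bot.close_job())"
```

```text
the job is handed in; nothing more can be done
None
```

The job is handed in at about 30 s: both brushes and both filling knives lie flat in their trays, parallel to the ones already there with heads at the same end, and the tub, jar and tape were left alone.

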